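# Mount the loaded tube carriage on the inclined rotator and preset its speed

### The arm

A 7-joint arm with a two-finger parallel gripper is mounted at the origin on the work surface. World frame = base frame: x ahead of the robot, y to its left, z up, the work surface at z = 0. Lengths are in m, angles in rad, forces in N, time in s.
With the tool pointing down it reaches from about 0.35 to 0.9 m from the base axis. Payload 8.1 kg.
Tool frame: the origin (TCP) lies at the centre of the arm's flange, where the gripper is bolted on; the fingertips stand 178 mm ahead of it and the grasp point (between the pads) lies 159 mm ahead of it; x points along the fingers, z is the direction in which the jaws open and shut, and the axes are right-handed (so a half turn about x gives the same grasp; the last joint's range is limited). The gripper opens to 92 mm and grips with 3 to 60 N. Pads are 19 mm wide; open, the fingers measure 130 mm over their backs; the gripper's body (75 mm by 190 mm) begins 47 mm behind the grasp point.
Start: joints at [1.231, 0.434, 0.025, 1.573, -0.012, 1.134, -0.075], TCP at [0.147, -0.608, 0.405] pointing down, gripper open.
Joint ranges: [-2.62, 2.62], [-0.44, 2.09], [-1.27, 1.32], [0.08, 2.57], [-1.32, 4.46], [0.12, 2], [-2.74, 2.74]. Speed limits (rad/s): [2.22, 2.22, 3.01, 3.01, 3.14, 3.14, 3.14].

### API

Orientations are given as a rotation vector (axis times angle).
In Python, from cell import arm, get_image, search_frame, pinpoint gives the robot as it stands.
- The arm moves only by the tool arm_command, never from a script. Its argument "motion" is a list of rows, each a list of 7 numbers: the finger opening in mm, from 0 to 91.8, then the shift along the tool's x, y, z in mm, then the turn, a rotation vector about the tool's x, y, z in degrees. In form: [[fingers, x, y, z, ax, ay, az], ...]. A call has 1 to 5 rows; each row shifts and turns the commanded pose from where the row before left it, along the tool's axes as they then stand; what a row does not reach is not made up. A row lasts 1/8 s, in which the tool goes at most 62.5 mm and 10.7 degrees, less where a joint would pass 70% of its speed; a pose out of reach is approached as far as the arm can. A call with a gripper value outside its range is refused whole. The fingers move at their own pace and stop on an object; "newtons" is the grip in N (left out, the last holds). Time passes only in rows, so rows that do not move let the fingers close. It gives the time, the measured TCP pose, the force and the opening at its end, in the units of the state.
- arm.observe(): the state, without advancing time (a new reading comes with each control period).
- get_image(name): name is "side" or "top"; returns a dict with "frame" (400x640x3 uint8, red, green, blue), "range_z" (400x640 float32, m along the optical axis (not along the pixel's ray), 0 where there is no reading), "K" (3x3 intrinsics, pixels), "distortion" ([k1, k2, p1, p2, k3] as OpenCV has them; the pictures are not rectified), "origin" and "rotation" of the camera in the world. Camera axes: x right, y down, z forward; pixel columns grow to the right and rows downward; lengths in m; the calibration is good to about 2 mm. A picture is of the moment at which its call begins.
- arm.sign_off(): hands the job in, once; it reports no verdict.
Trained networks look in the newest picture that a camera, given by its name, has taken for a name from the list of things; names that differ only in an ending like _2 or _b are one class to them, and where a whole thing is asked for, a point or a joint stands for the part that bears it (a point fixed in the world has none). Each returns a list of dicts, best first, with "p" (0 to 1); they miss things now and then, are a little off and sometimes report something else, mostly with a low value. They report only what shows in the picture. A call takes as long as a camera call. They do not tell look-alikes from the thing itself.
- search_frame(camera, target): "point" ([x, y, z] in m, in world coordinates, good to about 4 mm: the middle of the surface that is visible of it).
- pinpoint(camera, target): "point" ([x, y, z] in m, in world coordinates, good to about 4 mm: a listed point, or the origin of a listed thing).
The state is a dict: "clock": time; "joints": joint angles; "dq": joint speeds; "joint_efforts": joint torques, N m; "position": TCP position; "ee_rot": TCP orientation; "force": force on the tool from outside, world axes, zero at the start; "ft_torque": the same for the moment, N m; "width": opening from 0.0 (shut) to 1.0 (fully open).
Only numpy, scipy, OpenCV 4.12 (cv2) and the standard library are available. Lean on these libraries where they do the work, as an engineer would, in place of code of your own. Each camera call takes 0.05 s, during which the arm holds its last target. There are 200 camera calls.

### The job

Mount the loaded tube carriage on the inclined splined shaft of the tube rotator: set its bore over the shaft's round nose, rock it about the shaft until the teeth mesh, push it fully home against the drive flange and let go. Then turn the speed selector three clicks clockwise from off and leave it resting in that click, the carriage still fully home. Leave the jar, the glass dish and the tube rack where they are.

Things in the scene. Friction and masses are not known exactly. Their poses are not given: they have to be found in the camera images.
- carriage_grip (a point): Tube carriage, about 0.36 kg: round aluminium plate 176 mm across, 6 mm thick, with a plain white round boss (the handle) 40 mm across in its middle. Starts flat on the bench, boss up. This point: on the axis, 46 mm above the plate's underside; boss top 62 mm above it. z runs along the boss, away from the plate. Eight micro-tubes are clipped on it 43 to 83 mm from the axis, tops 20 mm up.
- carriage_bore (a point): Centre of the mouth of the carriage's blind bore, in the plane of the plate's underside, 46 mm below carriage_grip; same axes. Bore 30 mm across, 37 mm deep; six inward teeth, 4.5 mm wide, 60 degrees apart (one on +x), fill its first 19 mm and leave 21.4 mm between their tips.
- drive_seat (a point): Centre of the flat face of the rotator's steel drive flange (54 mm across), 165 mm above the bench, on which the plate's underside rests when home. z: the shaft's axis, outward, leaning 28 degrees from vertical to the rotator's front, which faces the robot; y level; x up the slope, away from the robot. The frame does not turn with the shaft. Slope and gravity alone hold the carriage on.
- spline_tops (a point): Point on the shaft's axis 19.6 mm above drive_seat, level with the flat tops of its six straight splines (4.6 mm wide, 26.4 mm over the tips, 60 degrees apart). Unmeshed the carriage stops here, 20 mm short of home. The splines' angle differs each time and is not given; a turn of at most 60 degrees meshes them (then 0.1 rad play either way). Axes as drive_seat.
- shaft_nose (a point): Tip of the shaft, 35 mm above drive_seat on its axis: steel core 18.4 mm across with a hemispherical nose that finds the bore. The gearmotor holds the shaft against turning with 0.5 N m; beyond that it slips round unharmed. Axes as drive_seat.
- rotator: Tube rotator, fixed: white console 250 mm front to back (x), 370 mm wide (y), 60 mm high; origin at the centre of its underside, front to -x. The inclined drive head with the shaft stands 100 mm to -y of the centre, the speed selector 100 mm to +y and 55 mm to the front.
- knob_grip (a point): Point to grip on the speed selector's vertical axis, 28 mm above the knob's base, 29 mm above the console's top, 89 mm above the bench. Black knob: round skirt 48 mm across, 5 mm high, and on it an upright bar 42 mm long, 14 mm wide, its top 37 mm above the base. x runs along the bar and turns with it; the white pointer line is at its -x end.
- speed_knob (a joint): Turn of the speed selector, rad: 0 at off, where it starts against its stop; grows clockwise seen from above. It clicks every 22.5 degrees (0.393 rad), six clicks in all; the third is at 1.178. About 0.1 N m takes it over a click; let go between clicks it snaps into the nearest.
- jar_mid (a point): Bystander: closed white plastic jar, 84 mm across, 125 mm high, standing on the bench; point on its axis 60 mm up.
- petri_dish: Bystander: covered glass dish, 92 mm across, 15 mm high; origin at the centre of its underside.
- tube_rack: Bystander: grey plastic rack of micro-tubes, 70 (x) by 130 (y) by 43 mm high; origin at the centre of its underside.
There are look-alikes about, which are no part of the job. What is meant by the part that bears carriage_grip is not blue, and is the smaller of those in its own colour.

How it is judged:
On the way, in this order (a step that is already met when the one before it is completed fails the run):
1. the carriage's bore is over the shaft's nose, in line with the shaft, not yet meshed (z of carriage_bore in the frame of drive_seat between 0.01 and 0.033 m and x of carriage_bore in the frame of drive_seat between -0.01 and 0.01 m and y of carriage_bore in the frame of drive_seat between -0.01 and 0.01 m and angle between the z axis of carriage_grip and the z axis of drive_seat, either way round below 0.3 rad), for 0.05 s.
2. the carriage is home: its underside rests on the drive flange, teeth meshed (distance between carriage_bore and drive_seat below 0.005 m and angle between the z axis of carriage_grip and the z axis of drive_seat, either way round below 0.07 rad), for 0.2 s.
3. the speed selector stands at the third click (value of joint speed_knob between 1.07 and 1.29 rad), for 0.2 s.
At the end, for the whole second after the job is handed in: The carriage is meshed and home: the mouth of its bore within 5 mm of the flange's centre and its axis within 4 degrees of the shaft's; the speed selector rests at its third click from off (1.178 rad, within 0.11 rad) (all of step 2 and all of step 3 and velocity of joint speed_knob between -0.1 and 0.1 rad/s); the robot touches nothing.
It fails at once if a bystander (jar, dish or rack) is pushed more than 30 mm from its place (distance of any of jar_mid, petri_dish, tube_rack from where it was at the start of the episode above 0.03 m).
It also fails if it takes over 61 s, if anything falls off the work surface, if the arm or the gripper's body presses on something with over 40 N, if the wrist force passes 120 N, or if a joint passes its speed limit or range.

## Working session

There is one attempt and no reset: what is moved stays moved. The work goes in short steps, Python scripts to look and compute and a tool call to move; the robot and the scene stay as the last step left them, time stands still between calls to the robot, and variables do not carry over. Pictures are saved under pics/ and viewed, about 8 in all and at most 12, crops included, and the job is handed in when it is done.

Besides the shell and the picture viewer there is one more tool, called as a command line: name --pt "numbers of a row" for each row, then --argument value for the rest. arm_command: Moves the arm, as the interface text tells. Its arguments: {"type":"object","properties":{"motion":{"type":"array"},"newtons":{"type":"number"}},"required":["motion"]}

```bash
mkdir -p pics; ls; cat > look.py <<'E'
import cv2,numpy as np
from cell import arm,get_image,search_frame,pinpoint
E
python3 - <<'E'
from look import *
np.set_printoptions(precision=4,suppress=True)
o=arm.observe();print({k:np.round(v,3) for k,v in o.items()})
ims=[]
for c in("top","side"):
    g=get_image(c);np.savez(f"pics/{c}0.npz",**g)
    print(c,g["origin"],g["rotation"].tolist(),g["K"].tolist(),g["distortion"])
    cv2.imwrite(f"pics/{c}0.png",g["frame"][:,:,::-1])
    for t in["carriage_grip","carriage_bore","drive_seat","spline_tops","shaft_nose","rotator","knob_grip","jar_mid","petri_dish","tube_rack"]:
        print(t,[(np.round(d["point"],3).tolist(),round(d["p"],2)) for d in pinpoint(c,t)])
    for t in["carriage_grip","knob_grip"]:
        print("S",t,[(np.round(d["point"],3).tolist(),round(d["p"],2)) for d in search_frame(c,t)])
E
```

```text
pics
{'clock': np.float64(0.0), 'joints': array([ 1.231,  0.435,  0.025,  1.574, -0.012,  1.134, -0.075]), 'dq': array([ 0.   , -0.001,  0.001,  0.001,  0.001,  0.   , -0.002]), 'joint_efforts': array([  0.001, -66.785,   0.985, -31.446,  -0.061,   0.043,   0.   ]), 'position': array([ 0.147, -0.607,  0.404]), 'ee_rot': array([ 1.034,  1.313, -1.033]), 'force': array([-0.19,  0.19, -0.66]), 'ft_torque': array([-0.03 , -0.024,  0.026]), 'width': np.float64(0.998)}
top [ 0.2861 -0.0874  1.3831] [-2.130296003517969, 2.1620078368609, -0.18180451270230272] [[412.640258758587, 0.0, 316.2700195639073], [0.0, 412.640258758587, 206.50176768139468], [0.0, 0.0, 1.0]] [-0.0278  0.      0.      0.      0.    ]
carriage_grip [([0.455, -0.228, 0.042], 0.74), ([0.216, -0.405, 0.045], 0.63), ([0.48, -0.516, 0.07], 0.57), ([0.597, 0.116, 0.188], 0.42)]
carriage_bore [([0.455, -0.226, 0.002], 0.87), ([0.484, -0.51, -0.003], 0.86), ([0.219, -0.401, -0.002], 0.85), ([0.601, 0.108, 0.163], 0.25)]
drive_seat [([0.601, 0.111, 0.164], 0.81)]
spline_tops [([0.598, 0.115, 0.184], 0.8)]
shaft_nose [([0.588, 0.1
[... 699 characters left out ...]
5), ([0.454, -0.229, 0.051], 0.89), ([0.22, -0.397, 0.043], 0.67)]
carriage_bore [([0.216, -0.399, -0.003], 0.96), ([0.455, -0.223, -0.006], 0.84), ([0.485, -0.515, -0.002], 0.65)]
drive_seat [([0.6, 0.108, 0.162], 0.92)]
spline_tops [([0.595, 0.112, 0.186], 0.8)]
shaft_nose [([0.582, 0.116, 0.195], 0.79)]
rotator [([0.613, 0.207, -0.001], 0.83), ([0.594, 0.111, 0.185], 0.37)]
knob_grip [([0.569, 0.322, 0.087], 0.94)]
jar_mid [([0.715, -0.152, 0.059], 0.55)]
petri_dish [([0.389, 0.165, 0.002], 0.64)]
tube_rack [([0.69, -0.33, -0.001], 0.94)]
S carriage_grip [([0.45, -0.214, 0.012], 0.84), ([0.22, -0.381, 0.006], 0.8), ([0.485, -0.492, 0.009], 0.63)]
S knob_grip [([0.564, 0.33, 0.079], 0.71)]
```

View pics/top0.png

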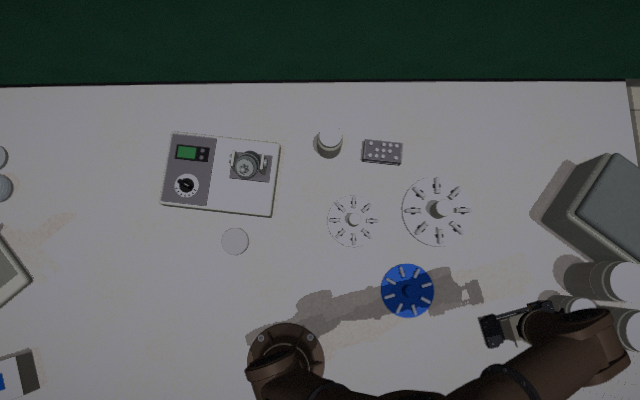

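View pics/side0.png

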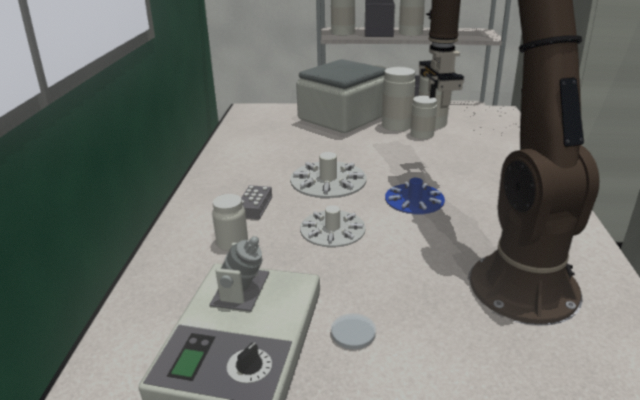

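Target: the smaller white carriage, top picture (352,220), side picture (333,225). The blue one (407,291) and larger white one (437,210) are look-alikes. The rotator is at top (220,175), with its knob at (186,185).

```bash
cat >> look.py <<'E'
from scipy.spatial.transform import Rotation as Rn
np.set_printoptions(precision=4,suppress=True)
def cloud(g):
    h,w=g["range_z"].shape
    v,u=np.mgrid[:h,:w]
    p=cv2.undistortPoints(np.stack([u,v],-1).reshape(-1,1,2).astype(np.float64),np.array(g["K"]),np.array(g["distortion"])).reshape(h,w,2)
    z=g["range_z"]
    P=np.dstack([p*z[...,None],z])
    R=np.array(g["rotation"]); R=Rn.from_rotvec(R).as_matrix() if R.shape==(3,) else R
    W=P@R.T+np.array(g["origin"]); W[z==0]=np.nan
    return W
E
python3 - <<'E'
from look import *
o=arm.observe();print(Rn.from_rotvec(o["ee_rot"]).as_matrix())
C={}
for c in("top","side"):
    g=dict(np.load(f"pics/{c}0.npz"));W=cloud(g);C[c]=W
    F=g["frame"].astype(int)
    def near(x,y,r): return np.hypot(W[...,0]-x,W[...,1]-y)<r
    m=near(.455,-.227,.03)&(W[...,2]>.055)
    P=W[m];print(c,"boss",m.sum(),P.mean(0),P.min(0),P.max(0))
    m=near(.61,.21,.26)&(abs(W[...,2]-.06)<.008)
    r=cv2.minAreaRect((W[m][:,:2]*1000).astype(np.float32));print("console",r, np.median(W[m][:,2]))
    m=near(.57,.32,.028)&(W[...,2]>.083)
    P=W[m];print("knob",m.sum(),P.mean(0),P[:,2].max());q=P[:,:2]-P[:,:2].mean(0)
    if len(P)>3: print(cv2.minAreaRect((P[:,:2]*1000).astype(np.float32)),np.linalg.eigh(q.T@q)[1][:,1])
    m=near(.57,.32,.035)&(W[...,2]>.06)&(W[...,2]<.12)&(F.max(2)<60)
    P=W[m];print("dark",m.sum(),P.mean(0) if m.any() else 0)
    m=near(.585,.115,.03)&(W[...,2]>.188);P=W[m];print("nose",m.sum(),P.mean(0),P[P[:,2].argmax()])
t=cv2.imread("pics/top0.png");s=cv2.imread("pics/side0.png")
a=cv2.resize(t[160:210,160:290],None,fx=6,fy=6,interpolation=cv2.INTER_CUBIC)
b=cv2.resize(s[230:390,200:330],None,fx=1.8,fy=1.8)
c=np.zeros((600,800,3),np.uint8);c[:300,:780]=a;c[305:305+288,:234]=b[:288]
d=cv2.resize(s[235:285,215:275],None,fx=5,fy=5,interpolation=cv2.INTER_CUBIC);c[305:555,240:540]=d
d=cv2.resize(s[335:385,220:275],None,fx=4.7,fy=4.7,interpolation=cv2.INTER_CUBIC);c[305:305+d.shape[0],541:541+d.shape[1]]=d
cv2.imwrite("pics/crop1.png",cv2.convertScaleAbs(c,alpha=1.4))
E
```

```text
[[-0.      0.9721  0.2345]
 [-0.      0.2345 -0.9721]
 [-1.     -0.      0.    ]]
top boss 117 [ 0.4531 -0.2299  0.0622] [ 0.4347 -0.2478  0.0555] [ 0.4713 -0.2115  0.0704]
console ((612.374267578125, 210.4515380859375), (371.0029296875, 250.09742736816406), 82.54508972167969) 0.05942808503913599
knob 62 [0.5692 0.3147 0.0975] 0.10402033491975948
((570.1143798828125, 316.74658203125), (42.38707733154297, 13.622963905334473), 61.95005798339844) [0.4907 0.8713]
dark 159 [0.569  0.3139 0.0778]
nose 36 [0.5881 0.1117 0.1936] [0.5861 0.1119 0.2024]
side boss 107 [ 0.4521 -0.2226  0.0594] [ 0.4337 -0.2447  0.0557] [ 0.4711 -0.2043  0.0633]
console ((611.508544921875, 214.43917846679688), (369.5591735839844, 249.02748107910156), 82.7022933959961) 0.057540326943556375
knob 252 [0.5689 0.3234 0.0931] 0.10025926712158129
((568.9930419921875, 320.388427734375), (43.759979248046875, 15.735443115234375), 59.13803482055664) [0.5394 0.842 ]
dark 459 [0.5671 0.3277 0.0778]
nose 42 [0.5869 0.1194 0.1919] [0.5889 0.1217 0.196 ]
```

View pics/crop1.png

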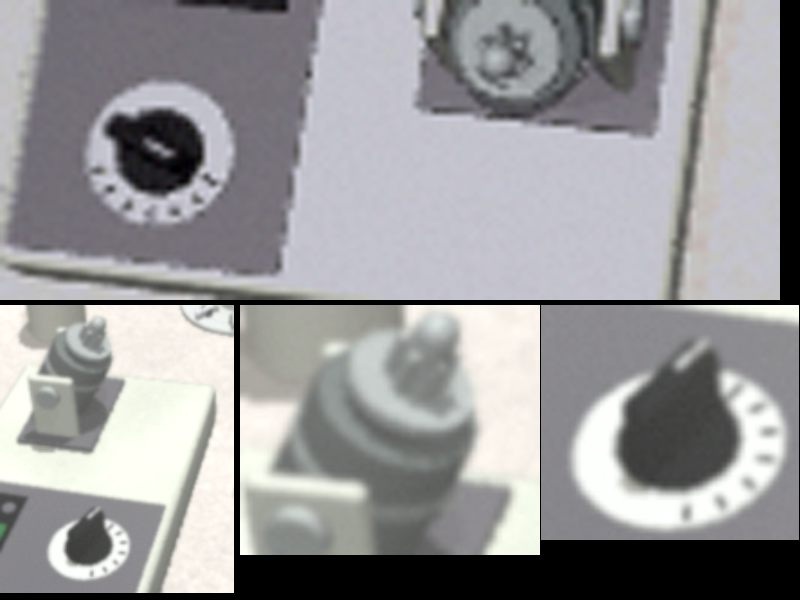

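The crop shows the knob bar's pointer end facing (110,125) (world +y/+x), the scale running clockwise around the front, and the shaft nose at (495,60). The rotator's yaw comes out at -7.4°.

```bash
cat >> look.py <<'E'
YAW=np.deg2rad(-7.4); h=np.array([np.cos(YAW),np.sin(YAW),0])
AX=-np.sin(np.deg2rad(28))*h+np.array([0,0,np.cos(np.deg2rad(28))])  # shaft axis outward
SEAT=np.array([.601,.1125,.165])
def frame(x,z):
    x=x/np.linalg.norm(x); z=z-x*(z@x); z/=np.linalg.norm(z)
    return Rn.from_matrix(np.c_[x,np.cross(z,x),z])
def plan(p0,R0,p1,R1,n,f):
    "rows from pose 0 to pose 1 in n steps, numbers rounded, integrated so rounding does not add up"
    tot=(R0.inv()*R1).as_rotvec(); p,R=np.array(p0),R0; out=[]
    for i in range(1,n+1):
        s=i/n; pt=p0+(p1-p0)*s; Rt=R0*Rn.from_rotvec(tot*s)
        d=np.round(R.inv().apply(pt-p)*1000,0 if i<n else 1); a=np.round(np.rad2deg((R.inv()*Rt).as_rotvec()),1)
        out.append([f,*d.tolist(),*a.tolist()]); p=p+R.apply(d/1000); R=R*Rn.from_rotvec(np.deg2rad(a))
    for i in range(0,n,5): print(out[i:i+5])
    return p,R
def now():
    o=arm.observe(); return np.array(o["position"]),Rn.from_rotvec(o["ee_rot"])
E
python3 - <<'E'
from look import *
p,R=now()
R1=frame(np.array([0,0,-1.]),h)
plan(p,R,np.array([.4535,-.2275,.30]),R1,10,91.8)
E
```

```text
[[91.8, 10.0, 39.0, -30.0, -6.9, 0.0, 0.0], [91.8, 11.0, 42.0, -25.0, -6.9, 0.0, 0.0], [91.8, 10.0, 44.0, -19.0, -6.9, 0.0, 0.0], [91.8, 11.0, 47.0, -14.0, -6.9, 0.0, 0.0], [91.8, 10.0, 48.0, -9.0, -6.9, 0.0, 0.0]]
[[91.8, 11.0, 49.0, -2.0, -6.9, 0.0, 0.0], [91.8, 10.0, 49.0, 3.0, -6.9, 0.0, 0.0], [91.8, 11.0, 48.0, 9.0, -6.9, -0.0, 0.0], [91.8, 10.0, 46.0, 15.0, -6.9, -0.0, 0.0], [91.8, 10.7, 44.9, 20.4, -6.9, -0.0, 0.0]]
```

arm_command --pt "91.8 10 39 -30 -6.9 0 0" --pt "91.8 11 42 -25 -6.9 0 0" --pt "91.8 10 44 -19 -6.9 0 0" --pt "91.8 11 47 -14 -6.9 0 0" --pt "91.8 10 48 -9 -6.9 0 0" --newtons 50

```text
clock: 1.92
position: [0.3004, -0.4164, 0.3526]
ee_rot: [0.569, 1.494, -0.57]
force: [1.1, 0.3, -0.6]
width: 1.001
```

arm_command --pt "91.8 11 49 -2 -6.9 0 0" --pt "91.8 10 49 3 -6.9 0 0" --pt "91.8 11 48 9 -6.9 0 0" --pt "91.8 10 46 15 -6.9 0 0" --pt "91.8 10.7 45 20.4 -6.9 0 0"

```text
clock: 2.55
position: [0.4545, -0.2263, 0.3]
ee_rot: [0.099, 1.568, -0.1]
force: [0.3, -0.9, -0.7]
width: 1.006
```

arm_command --pt "91.8 0 0 0 0 0 0" --pt "91.8 0 0 0 0 0 0"

```text
clock: 2.8
position: [0.4533, -0.2279, 0.3]
ee_rot: [0.102, 1.569, -0.103]
force: [-0.3, -0.5, -0.5]
width: 0.997
```

```bash
python3 - <<'E'
from look import *
p,R=now();o=arm.observe();print(p,R.as_matrix(),o["joints"],o["force"],o["clock"])
R1=frame(np.array([0,0,-1.]),h)
plan(p,R,np.array([.4535,-.2275,.205]),R1,3,91.8)
for c in("top","side"):
    for t in["carriage_grip","carriage_bore"]:
        print(c,t,[(np.round(d["point"],4).tolist(),round(d["p"],2)) for d in pinpoint(c,t) if abs(d["point"][0]-.455)<.05 and abs(d["point"][1]+.227)<.05])
E
```

```text
[ 0.4533 -0.2279  0.3   ] [[-0.0005  0.1304  0.9915]
 [-0.0004  0.9915 -0.1304]
 [-1.     -0.0005 -0.0004]] [ 0.6618  0.3996 -0.391   1.9569  0.2043  0.8233  0.0282] [-0.2778 -0.4726 -0.4609] 2.8
[[91.8, 32.0, 0.0, 0.0, -0.0, -0.0, 0.0], [91.8, 31.0, 0.0, 0.0, -0.1, -0.0, 0.0], [91.8, 32.0, 0.5, 0.2, 0.0, -0.0, 0.0]]
top carriage_grip [([0.4548, -0.2284, 0.0423], 0.74)]
top carriage_bore [([0.4549, -0.2262, 0.0017], 0.87)]
side carriage_grip [([0.4537, -0.2293, 0.0512], 0.89)]
side carriage_bore [([0.4548, -0.2229, -0.0062], 0.84)]
```

arm_command --pt "91.8 32 0 0 0 0 0" --pt "91.8 31 0 0 0 0 0" --pt "91.8 31 0.5 0 0 0 0" --pt "70 0 0 0 0 0 0" --pt "50 0 0 0 0 0 0" --newtons 50

```text
clock: 3.62
position: [0.4539, -0.2274, 0.207]
ee_rot: [0.102, 1.567, -0.103]
force: [-0.1, 0.4, 0.7]
width: 0.831
```

arm_command --pt "20 0 0 0 0 0 0" --pt "20 0 0 0 0 0 0" --pt "20 0 0 0 0 0 0" --pt "20 0 0 0 0 0 0" --newtons 50

```text
clock: 4.12
position: [0.4537, -0.2269, 0.2063]
ee_rot: [0.102, 1.568, -0.102]
force: [0.6, -0.1, 2.7]
width: 0.424
```

arm_command --pt "20 0 0 0 0 0 0" --pt "20 -20 0 0 0 0 0" --pt "20 -50 0 0 0 0 0" --pt "20 -50 0 0 0 0 0" --pt "20 -40 0 0 0 0 0"

```text
clock: 4.75
position: [0.4533, -0.2267, 0.3674]
ee_rot: [0.102, 1.569, -0.102]
force: [1.4, -1.1, -4.2]
width: 0.427
```

arm_command --pt "20 -40 0 0 0 0 0" --pt "20 0 0 0 0 0 0"

```text
clock: 5.0
position: [0.4542, -0.2269, 0.4082]
ee_rot: [0.101, 1.564, -0.103]
force: [1.0, 0.7, -5.7]
width: 0.428
```

```bash
python3 - <<'E'
from look import *
p,R=now();o=arm.observe();print(p,o["joints"],o["force"],o["width"])
for c in("top","side"):
    g=get_image(c);np.savez(f"pics/{c}1.npz",**g)
    if c=="side": cv2.imwrite("pics/side1.png",g["frame"][:,:,::-1])
    W=cloud(g)
    m=(np.hypot(W[...,0]-.4535,W[...,1]+.2275)<.1)&(abs(W[...,2]-(p[2]-.2))<.02)
    P=W[m];print(c,m.sum(),P.min(0),P.max(0),P.mean(0),np.linalg.lstsq(np.c_[P[:,:2]-[.4535,-.2275],np.ones(len(P))],P[:,2],rcond=None)[0])
    for t in["carriage_grip","carriage_bore"]:
        print(c,t,[(np.round(d["point"],4).tolist(),round(d["p"],2)) for d in pinpoint(c,t) if abs(d["point"][0]-.455)<.05 and abs(d["point"][1]+.227)<.06])
# pre-insert pose: bore 60 mm above seat on axis; grip 47 mm above underside
Rt=frame(-AX,h); T=SEAT+AX*(.100+.0473+.159)
print(T,Rt.as_rotvec())
mid=np.array([.47,-.06,.45])
q,Q=plan(p,R,mid,R,4,20)
plan(q,Q,T,Rt,6,20)
E
```

```text
[ 0.4542 -0.2269  0.4082] [ 0.7023  0.277  -0.4278  1.8235  0.1311  1.0641  0.0957] [ 0.9694  0.7231 -5.6552] 0.4278048503803047
top 854 [ 0.3786 -0.2126  0.1959] [ 0.539  -0.1433  0.2264] [ 0.4602 -0.1775  0.2105] [-0.0072 -0.0309  0.2121]
top carriage_grip [([0.4546, -0.2291, 0.2445], 0.74)]
top carriage_bore [([0.4586, -0.2252, 0.2004], 0.9)]
side 1653 [ 0.3641 -0.3052  0.1944] [ 0.5383 -0.1351  0.228 ] [ 0.4491 -0.2023  0.2054] [-0.0035 -0.0277  0.2061]
side carriage_grip [([0.4554, -0.232, 0.2459], 0.97)]
side carriage_bore [([0.4548, -0.2234, 0.1938], 0.96)]
[0.4584 0.131  0.4354] [ 0.0699  1.0805 -0.1163]
[[20, -11.0, 42.0, -1.0, 0.0, 0.0, 0.0], [20, -10.0, 42.0, -2.0, 0.0, 0.0, 0.0], [20, -11.0, 42.0, -1.0, 0.0, 0.0, 0.0], [20, -10.0, 41.5, -1.8, 0.0, 0.0, 0.0]]
[[20, 2.0, 31.0, -6.0, -0.0, -4.6, 0.0], [20, 2.0, 32.0, -6.0, -0.0, -4.7, 0.0], [20, 2.0, 31.0, -7.0, -0.0, -4.6, 0.0], [20, 0.0, 31.0, -6.0, -0.0, -4.6, 0.1], [20, 1.0, 32.0, -7.0, -0.0, -4.6, -0.0]]
[[20, -0.4, 30.9, -6.0, -0.0, -4.7, -0.0]]
```

View pics/side1.png

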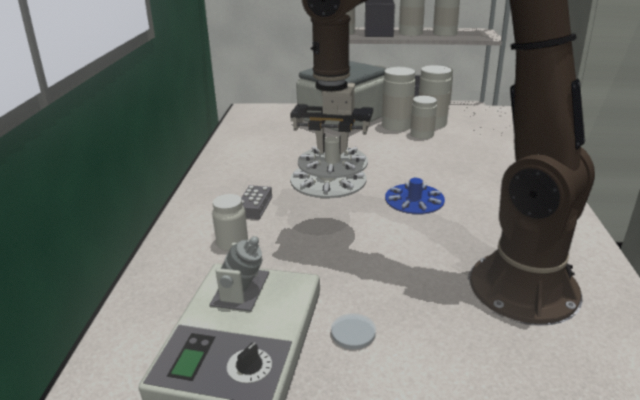

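The carriage (side picture, ~(330,165)) hangs level in the jaws. The jar, dish and rack haven't moved. Next is the pre-insert pose on the shaft's axis.

arm_command --pt "20 -11 42 -1 0 0 0" --pt "20 -10 42 -2 0 0 0" --pt "20 -11 42 -1 0 0 0" --pt "20 -10 41.5 -1.8 0 0 0"

```text
clock: 5.8
position: [0.4694, -0.0587, 0.4475]
ee_rot: [0.102, 1.57, -0.102]
force: [1.2, -0.6, -4.2]
width: 0.429
```

arm_command --pt "20 2 31 -6 0 -4.6 0" --pt "20 2 32 -6 0 -4.7 0" --pt "20 2 31 -7 0 -4.6 0" --pt "20 0 31 -6 0 -4.6 0" --pt "20 1 32 -7 0 -4.6 0"

```text
clock: 6.42
position: [0.4591, 0.1003, 0.4349]
ee_rot: [0.076, 1.165, -0.115]
force: [0.8, -0.1, -3.4]
width: 0.423
```

arm_command --pt "20 0 31 -6 0 -4.7 0" --pt "20 0 0 0 0 0 0" --pt "20 0 0 0 0 0 0"

```text
clock: 6.8
position: [0.4579, 0.1305, 0.4326]
ee_rot: [0.07, 1.087, -0.118]
force: [0.5, -0.2, -3.3]
width: 0.43
```

```bash
cat >> look.py <<'E'
def rel(p,R,off=.0473+.159):
    "bore in seat frame from the robot's pose, mm, and tilt deg"
    b=p+R.apply([off,0,0]); S=np.c_[np.cross([-AX[1],AX[0],0],AX),np.zeros(3),AX]
    y=np.array([-h[1],h[0],0]); x=np.cross(y,AX); d=b-SEAT
    return np.array([d@x,d@y,d@AX])*1000, np.rad2deg(np.arccos(-R.apply([1,0,0])@AX))
E
python3 - <<'E'
from look import *
p,R=now();o=arm.observe();print(rel(p,R),o["joints"],o["force"],o["width"],o["clock"])
b=SEAT+AX*.1
for c in("top","side"):
    g=get_image(c);np.savez(f"pics/{c}2.npz",**g)
    cv2.imwrite(f"pics/{c}2.png",g["frame"][:,:,::-1])
    for t in["carriage_grip","carriage_bore","shaft_nose","drive_seat","spline_tops"]:
        for d in pinpoint(c,t):
            if np.linalg.norm(np.array(d["point"])-SEAT)<.3: print(c,t,np.round(d["point"],4),round(d["p"],2),"rel",rel(np.array(d["point"]),R,0)[0])
t=cv2.imread("pics/top2.png")[110:260,150:350];s=cv2.imread("pics/side2.png")[110:340,150:350]
c=np.zeros((480,800,3),np.uint8);c[:300,:400]=cv2.resize(t,(400,300));c[:460,400:]=cv2.resize(s,(400,460))
cv2.imwrite("pics/crop2.png",c)
E
```

```text
(array([-3.0372, -0.9158, 97.6588]), np.float64(0.36712854478003487)) [ 0.0992  0.1047 -0.6391  2.0356  0.558   0.704  -1.0277] [ 0.5344 -0.2224 -3.328 ] 0.42987171592573736 6.8
top carriage_grip [0.533  0.1183 0.2867] 0.95 rel [ -3.0653  -3.0064 139.4636]
top carriage_grip [ 0.3881  0.1698 -0.0029] 0.16 rel [-271.7543   29.4022  -45.6642]
top carriage_bore [0.5568 0.1199 0.2489] 0.67 rel [-0.1541  1.6456 95.1046]
side carriage_grip [0.5338 0.1174 0.2964] 0.94 rel [  2.2914  -3.7959 147.6013]
side shaft_nose [0.5842 0.1179 0.1964] 0.67 rel [-0.5827  3.1913 35.8725]
side drive_seat [0.6019 0.1083 0.1589] 0.72 rel [-1.5981 -4.0491 -6.0589]
side spline_tops [0.5963 0.1114 0.1826] 0.59 rel [ 4.2725 -1.6962 17.6615]
```

View pics/crop2.png

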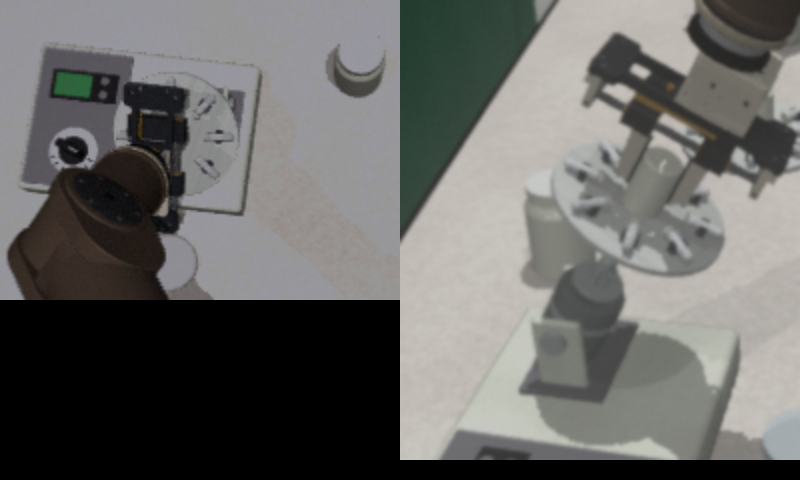

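Sag has left the bore 3 mm down the slope. I'll correct that and advance to just above the nose.

arm_command --pt "20 15 0.5 2 0 0 0" --pt "20 20 0.5 1 0 0 0" --pt "20 15 0 0 0 0 0" --pt "20 5 0 0 0 0 0" --pt "20 0 0 0 0 0 0"

```text
clock: 8.02
position: [0.4863, 0.1284, 0.3862]
ee_rot: [0.07, 1.084, -0.117]
force: [0.4, 0.8, -3.4]
width: 0.423
```

```bash
python3 - <<'E'
from look import *
p,R=now();o=arm.observe();print(rel(p,R),o["force"],R.inv().apply(o["force"]),o["clock"])
out={}
for c in("top","side"):
    g=get_image(c);np.savez(f"pics/{c}3.npz",**g); W=cloud(g)
    y=np.array([-h[1],h[0],0]); x=np.cross(y,AX); D=(W-SEAT)@np.c_[x,y,AX]*1000
    z=rel(p,R)[0][2]
    m=(np.hypot(D[...,0],D[...,1])<110)&(abs(D[...,2]-z-6)<4)
    P=D[m]; A=np.linalg.lstsq(np.c_[P[:,:2],np.ones(len(P))],P[:,2],rcond=None)[0]
    print(c,m.sum(),"plate range",P.min(0),P.max(0),"plane",A)
    hull=cv2.convexHull(P[:,:2].astype(np.float32))[:,0]
    print(cv2.minEnclosingCircle(hull))
    m=(np.hypot(D[...,0],D[...,1])<16)&(D[...,2]>8)&(D[...,2]<36); P=D[m]; print("shaft",m.sum(),P.mean(0) if m.any() else 0)
    if c=="side": cv2.imwrite("pics/crop3.png",cv2.resize(g["frame"][160:300,190:350,::-1],(640,560),interpolation=cv2.INTER_CUBIC))
E
```

```text
(array([ 0.8038,  0.9696, 43.3428]), np.float64(0.2250985143807545)) [ 0.4399  0.7932 -3.4319] [ 3.1919  0.8435 -1.3041] 8.025
top 1092 plate range [-83.5375 -90.232   45.3492] [89.1888 84.5776 53.3205] plane [-0.0026 -0.001  49.3935]
((1.1185731887817383, -2.314054250717163), 88.60366821289062)
shaft 0 0
side 2468 plate range [-88.2954 -74.6018  45.3438] [87.193  90.7263 53.3073] plane [-0.0059 -0.0028 48.3174]
((-0.7350301146507263, 1.5004870891571045), 90.00148010253906)
shaft 0 0
```

View pics/crop3.png

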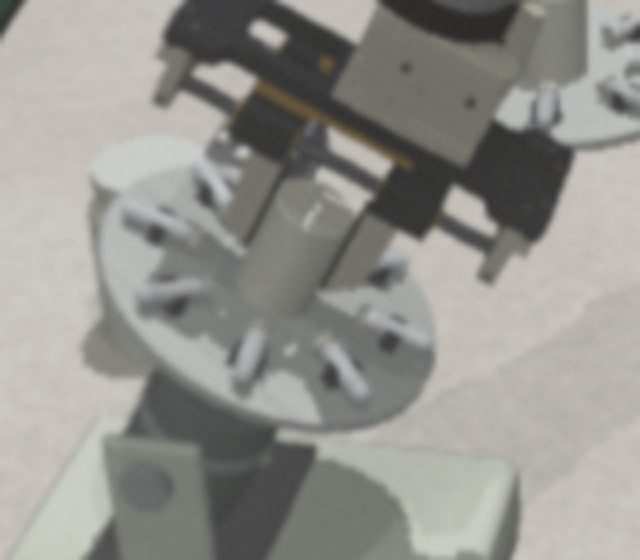

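The plate is on the axis to within ~1 mm and parallel to it. Advancing over the nose.

arm_command --pt "20 5 0 0 0 0 0" --pt "20 5 0 0 0 0 0" --pt "20 4 0 0 0 0 0" --pt "20 0 0 0 0 0 0"

```text
clock: 8.62
position: [0.4929, 0.1274, 0.3734]
ee_rot: [0.07, 1.085, -0.117]
force: [-0.1, -0.2, -3.9]
width: 0.424
```

```bash
cat > st.py <<'E'
from look import *
p,R=now();o=arm.observe();print(rel(p,R),"tool force",R.inv().apply(o["force"]),"tq",R.inv().apply(o["ft_torque"]),"q7",o["joints"][6],"w",o["width"]*91.8,o["clock"])
x=R.inv().apply
print("jaw angle about axis",np.rad2deg(np.arctan2(R.apply([0,0,1])@np.array([-h[1],h[0],0]),R.apply([0,0,1])@np.cross([-h[1],h[0],0],AX))))
E
python3 st.py
```

```text
(array([ 0.5858,  0.7481, 28.9593]), np.float64(0.2419745632366408)) tool force [ 3.385  -0.2023 -1.906 ] tq [-0.0344  0.9398  0.009 ] q7 -1.2028187538691013 w 38.953747094298585 8.625
jaw angle about axis -0.027290091373196112
```

arm_command --pt "20 4 0 0 0 0 0" --pt "20 4 0 0 0 0 0" --pt "20 2 0 0 0 0 0" --pt "20 0 0 0 0 0 0"

```text
clock: 9.12
position: [0.4972, 0.127, 0.3652]
ee_rot: [0.07, 1.084, -0.117]
force: [-5.8, -0.3, 2.0]
width: 0.426
```

```bash
python3 st.py
```

```text
(array([ 0.7762,  0.8768, 19.6692]), np.float64(0.19246201636948512)) tool force [-4.3847 -1.043  -4.117 ] tq [-0.0147  1.3188 -0.331 ] q7 -1.228864958907278 w 39.116757396626724 9.125
jaw angle about axis -0.01609471302232962
```

Contact at 19.7 mm, so it is resting on the spline tops unmeshed, as expected. Pressing lightly and rocking.

arm_command --pt "20 1 0 0 0 0 0" --pt "20 0 0 0 4 0 0" --pt "20 0 0 0 4 0 0" --pt "20 0 0 0 4 0 0"

```text
clock: 9.62
position: [0.4977, 0.1271, 0.3652]
ee_rot: [0.26, 1.067, -0.231]
force: [-9.4, -1.6, 9.9]
width: 0.426
```

```bash
python3 st.py
```

```text
(array([ 1.4931,  1.0588, 19.4318]), np.float64(0.10377871745994789)) tool force [-13.0391  -3.4786  -2.7574] tq [-0.1244  1.2563 -1.0598] q7 -1.431117958004951 w 39.10245394456653 9.625
jaw angle about axis -12.134601329450888
```

arm_command --pt "20 0.5 0 0 4 0 0" --pt "20 0 0 0 4 0 0" --pt "20 0 0 0 4 0 0" --pt "20 0 0 0 4 0 0"

```text
clock: 10.12
position: [0.4982, 0.1266, 0.3647]
ee_rot: [0.511, 1.034, -0.382]
force: [-4.7, -2.1, 6.2]
width: 0.422
```

```bash
python3 st.py
```

```text
(array([ 1.785 ,  0.5224, 18.712 ]), np.float64(0.11504562025536673)) tool force [-7.5594 -2.8223  0.3865] tq [-0.0616  0.4664 -1.2637] q7 -1.6961208762861293 w 38.73473047510864 10.125
jaw angle about axis -28.167761898530994
```

arm_command --pt "20 1.5 0 0 0 0 0" --pt "20 1.5 0 0 0 0 0"

```text
clock: 10.38
position: [0.4994, 0.1269, 0.3609]
ee_rot: [0.509, 1.036, -0.379]
force: [-1.3, 0.3, -3.7]
width: 0.422
```

```bash
python3 st.py
```

```text
(array([ 0.6603,  1.2597, 14.8657]), np.float64(0.20059118197127368)) tool force [ 2.6382 -1.2177 -2.6125] tq [-0.0094  1.1472 -0.3611] q7 -1.7015631918950742 w 38.73113263291046 10.375
jaw angle about axis -27.999229893300157
```

Meshed at 28° (z = 14.9 mm, force gone). Pushing home.

arm_command --pt "20 3 0 0 2 0 0" --pt "20 4 0 0 1 0 0" --pt "20 4 0 0 0 0 0" --pt "20 3 0 0 0 0 0" --pt "20 1.5 0 0 0 0 0"

```text
clock: 11.0
position: [0.5061, 0.1259, 0.3479]
ee_rot: [0.555, 1.028, -0.408]
force: [-23.8, -2.3, 25.7]
width: 0.426
```

```bash
python3 st.py
```

```text
(array([0.6088, 0.7903, 0.1529]), np.float64(0.1879471040374017)) tool force [-33.5888  -9.0912  -4.5816] tq [-0.0064  1.4969 -2.2935] q7 -1.7901336623784598 w 39.112003167570776 11.0
jaw angle about axis -30.99172217854088
```

Home at z = 0.15 mm with a firm stop. Relieving the pressure, opening and retreating.

arm_command --pt "20 -1.5 0 0 0 0 0" --pt "45 0 0 0 0 0 0" --pt "70 0 0 0 0 0 0" --pt "91.8 0 0 0 0 0 0" --pt "91.8 0 0 0 0 0 0"

```text
clock: 11.62
position: [0.5061, 0.1258, 0.3487]
ee_rot: [0.556, 1.028, -0.408]
force: [0.5, 0.3, -0.3]
width: 0.764
```

arm_command --pt "91.8 -15 0 0 0 0 0" --pt "91.8 -30 0 0 0 0 0" --pt "91.8 -50 0 0 0 0 0" --pt "91.8 -50 0 0 0 0 0" --pt "91.8 0 0 0 0 0 0"

```text
clock: 12.25
position: [0.4383, 0.1357, 0.4806]
ee_rot: [0.558, 1.022, -0.404]
force: [1.0, 0.3, -0.8]
width: 1.0
```

```bash
python3 st.py; cat > chk.py <<'E'
from look import *
import sys
n=sys.argv[1]
y=np.array([-h[1],h[0],0]); x=np.cross(y,AX)
for c in("top","side"):
    g=get_image(c);np.savez(f"pics/{c}{n}.npz",**g); W=cloud(g);cv2.imwrite(f"pics/{c}{n}.png",g["frame"][:,:,::-1])
    D=(W-SEAT)@np.c_[x,y,AX]*1000
    m=(np.hypot(D[...,0],D[...,1])<100)&(abs(D[...,2]-6)<4.5)
    P=D[m]; print(c,m.sum(),"plane",np.linalg.lstsq(np.c_[P[:,:2],np.ones(len(P))],P[:,2],rcond=None)[0],cv2.minEnclosingCircle(P[:,:2].astype(np.float32)))
    m=(np.hypot(D[...,0],D[...,1])<24)&(D[...,2]>50)&(D[...,2]<75);P=D[m];print("boss top",np.median(P,0) if len(P) else 0)
    m=(np.hypot(W[...,0]-.57,W[...,1]-.3185)<.028)&(W[...,2]>.083)&(W[...,2]<.115)
    if m.sum()>5: print("knob",m.sum(),cv2.minAreaRect((W[m][:,:2]*1000).astype(np.float32)))
    for t in["knob_grip","carriage_bore","jar_mid","petri_dish","tube_rack"]:
        print(t,[(np.round(d["point"],3).tolist(),round(d["p"],2)) for d in pinpoint(c,t)])
a=np.zeros((500,800,3),np.uint8)
a[:300,:400]=cv2.resize(cv2.imread(f"pics/top{n}.png")[110:260,150:350],(400,300));a[:,400:]=cv2.resize(cv2.imread(f"pics/side{n}.png")[150:400,140:340],(400,500))
cv2.imwrite(f"pics/chk{n}.png",a)
E
python3 chk.py 4
```

```text
(array([  3.7382,   2.5872, 149.4824]), np.float64(0.22953351013136605)) tool force [1.1622 0.5899 0.1795] tq [-0.0199  0.4439 -0.3181] q7 -1.4547787997903392 w 91.77496128478143 12.25
jaw angle about axis -31.033460210256944
top 1430 plane [-0.0009 -0.0005  6.4641] ((-0.10978753119707108, -2.0045852661132812), 88.6295394897461)
boss top 0
knob 63 ((569.95068359375, 316.5392761230469), (43.18597412109375, 14.053717613220215), 62.35363006591797)
knob_grip [([0.569, 0.319, 0.091], 0.49)]
carriage_bore [([0.599, 0.115, 0.167], 0.96), ([0.481, -0.511, -0.004], 0.95), ([0.22, -0.402, -0.0], 0.66)]
jar_mid [([0.711, -0.153, 0.064], 0.85)]
petri_dish [([0.388, 0.17, -0.002], 0.76)]
tube_rack [([0.688, -0.334, 0.002], 0.88)]
side 2706 plane [-0.0014 -0.0029  4.8962] ((-2.1854028701782227, 1.2861117124557495), 90.0295181274414)
boss top [-2.5524  7.8201 60.2098]
knob 249 ((569.4225463867188, 320.59747314453125), (42.999874114990234, 15.40388011932373), 58.729820251464844)
knob_grip []
carriage_bore [([0.486, -0.516, -0.002], 0.97), ([0.217, -0.399, -0.003], 0.92)]
jar_mid [([0.71, -0.153, 0.058], 0.91)]
petri_dish [([0.392, 0.164, 0.001], 0.98)]
tube_rack [([0.688, -0.33, 0.002], 0.56)]
```

View pics/chk4.png

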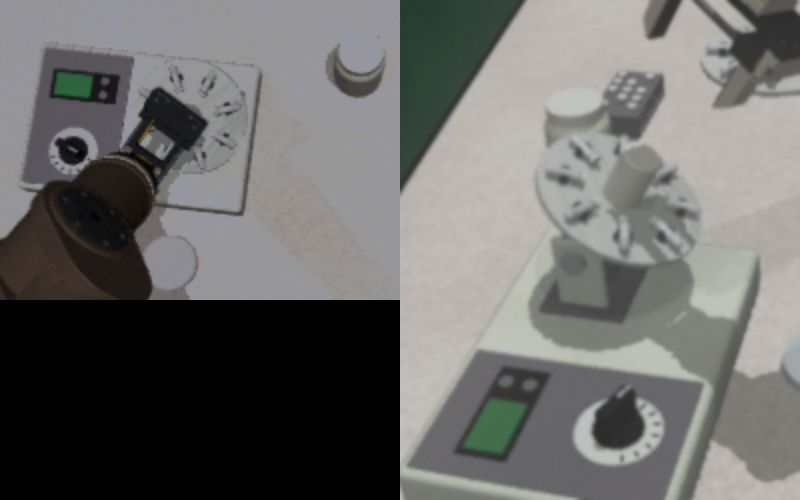

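The carriage sits square and home: plane offset 5–6.5 mm, tilt under 0.2°. Nothing else has moved. The knob bar is at azimuth 60.5°, centred at (0.570, 0.3185). I'll go there with a half-turned wrist so that joint 7 has room for the clockwise turn.

```bash
python3 - <<'E'
from look import *
p,R=now()
f=lambda a:frame(np.array([0,0,-1.]),np.array([np.cos(np.deg2rad(a)),np.sin(np.deg2rad(a)),0]))
q,Q=plan(p,R,np.array([.5697,.3185,.43]),f(40),10,91.8)
E
```

```text
[[91.8, 9.0, 21.0, -4.0, -7.7, 3.0, 0.4], [91.8, 9.0, 21.0, -1.0, -7.7, 2.9, 0.5], [91.8, 10.0, 21.0, 3.0, -7.6, 3.0, 0.4], [91.8, 9.0, 20.0, 5.0, -7.7, 3.0, 0.4], [91.8, 9.0, 19.0, 9.0, -7.7, 3.0, 0.5]]
[[91.8, 9.0, 18.0, 12.0, -7.7, 2.9, 0.4], [91.8, 8.0, 16.0, 14.0, -7.6, 3.0, 0.4], [91.8, 8.0, 13.0, 17.0, -7.7, 3.0, 0.4], [91.8, 6.0, 12.0, 19.0, -7.7, 2.9, 0.5], [91.8, 6.1, 8.3, 20.9, -7.7, 3.0, 0.4]]
```

arm_command --pt "91.8 9 21 -4 -7.7 3 0.4" --pt "91.8 9 21 -1 -7.7 2.9 0.5" --pt "91.8 10 21 3 -7.6 3 0.4" --pt "91.8 9 20 5 -7.7 3 0.4" --pt "91.8 9 19 9 -7.7 3 0.5"

```text
clock: 13.48
position: [0.5045, 0.2268, 0.4537]
ee_rot: [0.019, 1.32, 0.062]
force: [1.6, 0.4, -0.6]
width: 1.002
```

arm_command --pt "91.8 9 18 12 -7.7 2.9 0.4" --pt "91.8 8 16 14 -7.6 3 0.4" --pt "91.8 8 13 17 -7.7 3 0.4" --pt "91.8 6 12 19 -7.7 2.9 0.5" --pt "91.8 6 8.3 21 -7.7 3 0.4"

```text
clock: 14.1
position: [0.5704, 0.3189, 0.4301]
ee_rot: [-0.55, 1.501, 0.549]
force: [-0.4, 0.5, -0.7]
width: 0.997
```

arm_command --pt "91.8 0 0 0 -10 0 0" --pt "91.8 0 0 0 -10 0 0" --pt "91.8 0 0 0 -10 0 0" --pt "91.8 0 0 0 -10 0 0" --pt "91.8 0 0 0 -10 0 0"

```text
clock: 14.72
position: [0.57, 0.3184, 0.4302]
ee_rot: [-1.213, 1.206, 1.213]
force: [-1.0, 0.9, -0.2]
width: 1.002
```

arm_command --pt "70 0 0 0 -10 0 0" --pt "70 0 0 0 -10 0 0" --pt "70 0 0 0 -10 0 0" --pt "70 0 0 0 -10 0 0" --pt "70 0 0 0 -10 0 0"

```text
clock: 15.35
position: [0.5701, 0.3184, 0.4301]
ee_rot: [-1.82, 0.657, 1.82]
force: [-0.0, 0.2, -0.5]
width: 0.765
```

arm_command --pt "50 0 0 0 -10 0 0" --pt "50 0 0 0 0 0 0" --pt "50 0 0 0 0 0 0"

```text
clock: 15.72
position: [0.5698, 0.3185, 0.4304]
ee_rot: [-1.925, 0.519, 1.924]
force: [0.5, 0.2, 0.3]
width: 0.553
```

```bash
python3 - <<'E'
from look import *
p,R=now();o=arm.observe();z=R.apply([0,0,1]);print(p,R.apply([1,0,0]),"jaw az",np.rad2deg(np.arctan2(z[1],z[0])),o["joints"],o["width"]*91.8,o["clock"])
f=lambda a:frame(np.array([0,0,-1.]),np.array([np.cos(np.deg2rad(a)),np.sin(np.deg2rad(a)),0]))
plan(p,R,np.array([.5697,.3185,.250]),f(150.5),5,50)
E
```

```text
[0.5698 0.3185 0.4304] [ 0.0006  0.0001 -1.    ] jaw az 149.77086134336898 [ 0.0572  0.7438 -1.2017  1.3992  0.6894  1.4551  1.4899] 50.752773822162816 15.725
[[50, 36.0, 0.0, 0.0, -0.1, -0.0, 0.0], [50, 36.0, 0.0, 0.0, -0.2, -0.0, 0.0], [50, 36.0, 0.0, 0.0, -0.1, -0.0, 0.0], [50, 36.0, 0.0, 0.0, -0.2, -0.0, 0.0], [50, 36.4, 0.1, 0.2, -0.1, -0.0, 0.0]]
```

arm_command --pt "50 36 0 0 -0.2 0 0" --pt "50 36 0 0 -0.2 0 0" --pt "50 0 0 0 0 0 0"

```text
clock: 16.1
position: [0.5696, 0.3176, 0.3561]
ee_rot: [-1.93, 0.516, 1.933]
force: [-0.5, -0.6, 0.4]
width: 0.545
```

```bash
cat > js.py <<'E'
from look import *
p,R=now();o=arm.observe();z=R.apply([0,0,1]);print(p,R.apply([1,0,0]),"jaw az",np.rad2deg(np.arctan2(z[1],z[0])),o["joints"],o["width"]*91.8,o["force"],"tq",o["ft_torque"],o["clock"])
E
python3 js.py
```

```text
[0.5696 0.3176 0.3561] [-0.0024 -0.003  -1.    ] jaw az 150.2746045835332 [ 0.0547  0.8043 -1.1653  1.4973  0.7474  1.3399  1.4485] 50.068445520697814 [-0.4939 -0.5797  0.4297] tq [ 0.0774 -0.1469  0.0429] 16.1
```

q3 is moving away from its limit. Continuing down and closing gently on the bar.

arm_command --pt "50 35 0 0 0 0 0" --pt "50 35 0 0 0 0 0" --pt "50 34 0 0 0 0 0" --pt "50 0 0 0 0 0 0"

```text
clock: 16.6
position: [0.5699, 0.3182, 0.2539]
ee_rot: [-1.93, 0.513, 1.931]
force: [-0.5, -0.7, -0.4]
width: 0.542
```

```bash
python3 js.py
```

```text
[0.5699 0.3182 0.2539] [-0.0009 -0.0013 -1.    ] jaw az 150.32480831391067 [ 0.0305  0.9009 -1.094   1.5957  0.8496  1.1879  1.3739] 49.77916099653608 [-0.5056 -0.6834 -0.3882] tq [ 0.1265 -0.0479 -0.0053] 16.6
```

arm_command --pt "30 0 0 0 0 0 0" --pt "5 0 0 0 0 0 0" --pt "5 0 0 0 0 0 0" --pt "5 0 0 0 0 0 0" --pt "5 0 0 0 0 0 0" --newtons 20

```text
clock: 17.23
position: [0.5708, 0.3182, 0.2552]
ee_rot: [-1.933, 0.51, 1.927]
force: [3.9, -2.2, 4.8]
width: 0.15
```

```bash
python3 js.py
```

```text
[0.5708 0.3182 0.2552] [ 0.0029 -0.     -1.    ] jaw az 150.3318360362019 [ 0.0314  0.8994 -1.0946  1.5947  0.8513  1.187   1.3745] 13.792464218218202 [ 3.9455 -2.1591  4.8471] tq [-0.4679 -0.9169 -0.0916] 17.225
```

Gripped at 13.8 mm, the bar's width. Turning 67.5° clockwise.

arm_command --pt "5 0 0 0 7.5 0 0" --pt "5 0 0 0 7.5 0 0" --pt "5 0 0 0 7.5 0 0" --pt "5 0 0 0 7.5 0 0" --pt "5 0 0 0 7.5 0 0"

```text
clock: 17.85
position: [0.571, 0.318, 0.2552]
ee_rot: [-1.496, 0.994, 1.49]
force: [4.2, -2.5, 3.5]
width: 0.151
```

arm_command --pt "5 0 0 0 7.5 0 0" --pt "5 0 0 0 7.5 0 0" --pt "5 0 0 0 7.5 0 0" --pt "5 0 0 0 7.5 0 0" --pt "5 0 0 0 0 0 0"

```text
clock: 18.48
position: [0.5708, 0.3179, 0.2552]
ee_rot: [-1.117, 1.265, 1.113]
force: [4.5, -3.5, 4.2]
width: 0.153
```

```bash
python3 js.py
```

```text
[0.5708 0.3179 0.2552] [ 0.0031 -0.0008 -1.    ] jaw az 82.72051684277211 [-0.0764  0.7859 -0.8498  1.6044  0.6595  1.0575  0.3273] 14.04910036988281 [ 4.5356 -3.5024  4.1868] tq [-0.6537 -0.974  -0.1121] 18.475
```

arm_command --pt "5 0 0 0 0 0 0" --pt "5 0 0 0 0 0 0" --pt "30 0 0 0 0 0 0" --pt "45 0 0 0 0 0 0" --pt "45 0 0 0 0 0 0"

```text
clock: 19.1
position: [0.5695, 0.3188, 0.2543]
ee_rot: [-1.118, 1.265, 1.118]
force: [0.0, -0.8, -0.1]
width: 0.428
```

arm_command --pt "45 -10 0 0 0 0 0" --pt "45 -40 0 0 0 0 0" --pt "45 -60 0 0 0 0 0" --pt "45 -60 0 0 0 0 0" --pt "45 0 0 0 0 0 0"

```text
clock: 19.73
position: [0.5694, 0.3202, 0.4309]
ee_rot: [-1.117, 1.255, 1.116]
force: [-1.0, 0.8, 0.0]
width: 0.491
```

```bash
python3 js.py; python3 chk.py 5
```

```text
[0.5694 0.3202 0.4309] [ 0.0079  0.0061 -1.    ] jaw az 82.93541624213495 [-0.0406  0.6314 -0.9443  1.4104  0.5148  1.3471  0.4475] 45.03142406489408 [-0.9648  0.8457  0.0342] tq [ 0.1164 -0.1182 -0.0408] 19.725
top 1537 plane [-0.0015  0.0002  6.4914] ((-0.07418777048587799, -2.2943177223205566), 88.42198944091797)
boss top [ 1.4158 -3.147  62.2875]
knob_grip []
carriage_bore [([0.217, -0.401, -0.003], 0.83), ([0.603, 0.114, 0.167], 0.63), ([0.486, -0.513, -0.003], 0.59)]
jar_mid [([0.711, -0.151, 0.064], 0.87)]
petri_dish []
tube_rack [([0.688, -0.336, -0.001], 0.77)]
side 1236 plane [ 0.0009 -0.0037  5.0164] ((-5.571816921234131, 2.1729862689971924), 89.43477630615234)
boss top [-17.5986   3.9443  60.3894]
knob 264 ((569.0215454101562, 320.499755859375), (16.81510353088379, 41.750587463378906), 80.84001922607422)
knob_grip [([0.568, 0.321, 0.091], 0.64)]
carriage_bore [([0.221, -0.398, -0.004], 0.87), ([0.486, -0.518, -0.003], 0.62), ([0.601, 0.112, 0.161], 0.55)]
jar_mid []
petri_dish [([0.388, 0.165, -0.001], 0.57)]
tube_rack [([0.687, -0.33, 0.001], 0.5)]
```

View pics/chk5.png

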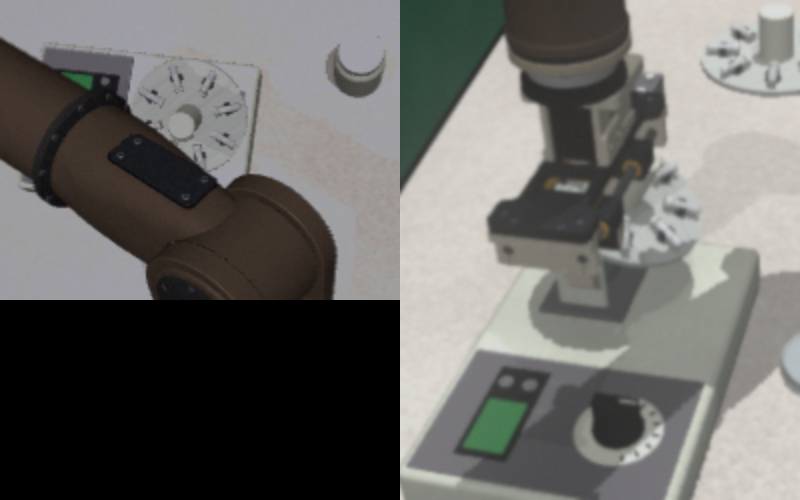

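Seen from the side, the bar went from 58.7–59.1° to −9.2°, about 68° clockwise, which is the third click. The carriage plane hasn't changed and the arm is clear. Handing in.

```bash
python3 -c "
from cell import arm
print(arm.sign_off())"
```

```text
the job is handed in; nothing more can be done
None
```

I mounted the carriage fully home on the shaft, set the speed selector to its third click, and handed the job in at about 20 s on the clock. No verdict was reported.

**Carriage:** I used the smaller of the two white carriages. It stopped on the spline tops 19.7 mm above the flange, meshed after about 28° of turning, and was pushed to a firm stop at 0.15 mm. In the last check:
- The plate's upper face lay 5.0 mm above the flange by the side camera and 6.5 mm by the top camera (6 mm expected).
- Its tilt was about 0.2° or less.
- The top camera put the plate's centre within about 2.3 mm of the shaft axis.

**Speed selector:** I turned the knob clockwise until the gripper had gone 67.6°, then let go. Afterwards the side camera showed the bar turned about 68° from off (67.5° is the third click).

**Bystanders:** The jar, dish and rack stayed where they were, within the measuring error, and the arm was clear of everything with about zero force.

**Checks that were weak or disagreed:**
- The arm hid the knob and the dish from the top camera at the end, so the knob angle and the dish's last position rest on the side view alone.
- In the last side view the arm also hid much of the plate, which put its fitted centre off by about 6 mm. I trusted the top view and the robot's own pose instead.

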